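Lock out the bench isolator with a snap hook

TASK

Lock out the bench isolator so that nobody can switch it on: pick up the snap hook by its handle and push its sprung gate straight onto the near limb of the upright steel loop on the isolator box until the gate flicks shut behind the limb, then draw it back with a steady tug of about 10 N to prove that the gate holds. Leave the hook lying flat on the isolator's top, clipped on the loop, and let go of it. Be gentle: never load the loop with more than 25 N, and leave the other things on the bench where they are.

Things in the scene. Friction and masses are not known exactly. Their poses are not given: they have to be found in the camera images.
- hook: snap hook, about 0.17 kg, lying flat: black straight handle 90 mm long (x), 18 mm wide (y), 22 mm tall (z); at its +x end, on a 9 mm round shank, a steel jaw 10 mm thick (z = 6 to 16 mm) with its mouth towards +x. Origin: under the middle of the handle, on its underside; z is up. The jaw reaches y = -13 to 21 mm and is 39 mm long.
- shank (a point): on the hook's handle, where the shank leaves it (hook frame x = 45, y = 0, z = 11 mm). The shank's length is adjustable: the back of the jaw stands E = 0 to 24 mm ahead of this point, differently each time and not measured; it does not shift in use. Ahead of it: flat inner back of the bowl 8 mm + E, closed gate's axis 31 mm + E, tip of the nose 39 mm + E. Let the limb enter on the line y = 0, within 2 mm.
- gate (a joint): swing of the gate, a 5 mm round bar across the mouth from its hinge at hook y = 12 mm to the nose (a fixed wall, inner face at y = -6 mm): 0 = shut (the spring drives it there), grows as it folds inward, up to 1.45 rad. It takes 5 to 9 N to push it onto the limb, over about 18 mm, then the force falls away as it flicks shut; 2 to 7 mm on, the limb meets the rigid back of the bowl.
- isolator: isolator box, fixed on the bench: flat, grey, 250 x 130 mm, top 35 mm above the bench, with the loop on it and a rotary switch handle (20 mm high) behind the loop. Origin: at bench height right under the axis of the loop's near limb; the box reaches x = -160 to 90 mm, y = -65 to 65 mm. Its top is flat and free from x = -160 mm to the loop.
- loop: upright rigid staple of 7 mm round steel bar, in its own x-z plane: two vertical limbs 34 mm apart, straight for 30 mm above the box's top, joined by an arch (51 mm high in all). Origin: on the near limb's axis at the height of the box's top; x points horizontally from near to far limb, the direction to push the hook; z is up.
- driver: a screwdriver 180 mm long, lying; bystander
- xlr: lying metal connector barrel, 19 mm thick, 75 mm long; bystander
- capacitor: upright black can, 35 mm across, 50 mm high; bystander
- cup: white cup, 76 mm across, 85 mm high; bystander

How it is judged:
On the way, in this order (a step that is already met when the one before it is completed fails the run):
1. the limb of the loop pushes the gate open, in the mouth of the hook (value of joint gate above 0.4 rad and horizontal distance between jaw_c0 and loop below 0.033 m and x of loop in the frame of hook above 0.05 m and y of loop in the frame of hook between -0.01 and 0.012 m and z of hook in the frame of loop below 0.03 m), for 0.05 s.
2. the gate has flicked shut with the limb deep in the bowl (value of joint gate below 0.12 rad and horizontal distance between jaw_c0 and loop below 0.017 m and x of loop in the frame of hook above 0.05 m and y of loop in the frame of hook between -0.01 and 0.012 m and z of hook in the frame of loop below 0.03 m), for 0.1 s.
3. the hook is tugged back: the shut gate bears on the limb with more than 5 N (value of joint gate below 0.12 rad and contact force between hook and loop above 5 N and horizontal distance between jaw_c0 and loop between 0.0175 and 0.0245 m and x of loop in the frame of hook above 0.05 m and y of loop in the frame of hook between -0.01 and 0.012 m and z of hook in the frame of loop below 0.03 m), for 0.1 s.
At the end, for the whole second after the job is handed in: The hook lies still and flat (within 0.12 rad, underside within 6 mm of the box's top) on the isolator with the near limb of the loop inside its bowl (limb axis less than 24.5 mm from the middle of the jaw's back wall, y = -10 to 12 mm in the hook's frame) and the gate shut (under 0.12 rad) (value of joint gate below 0.12 rad and horizontal distance between jaw_c0 and loop below 0.0245 m and x of loop in the frame of hook above 0.05 m and y of loop in the frame of hook between -0.01 and 0.012 m and z of hook in the frame of loop below 0.03 m and z of hook in the frame of loop below 0.006 m and angle between hook's own z axis and vertical below 0.12 rad and linear speed of hook below 0.02 m/s); the robot touches nothing.
It fails at once if the loop is loaded by the hook with more than 25 N (contact force between hook and loop above 25 N).
It fails at once if a bystander is moved more than 30 mm (distance of any of driver, xlr, capacitor, cup from where it was at the start of the episode above 0.03 m).
It also fails if it takes over 56 s, if anything falls off the work surface, if the arm or the gripper's body presses on something with over 40 N, if the wrist force passes 120 N, or if a joint passes its speed limit or range.

ROBOT

A 6-joint arm with a two-finger parallel gripper is mounted at the origin on the work surface. World frame = base frame: x ahead of the robot, y to its left, z up, the work surface at z = 0. Lengths are in m, angles in rad, forces in N, time in s.
With the tool pointing down it reaches from about 0.275 to 0.75 m from the base axis. Payload 10.2 kg.
Tool frame: the origin (TCP) lies midway between the tips of the shut fingers; the grasp point (between the pads) lies 19 mm behind it; z points along the fingers, y is the line along which they close (so a half turn about z gives the same grasp; the last joint's range is limited). The gripper opens to 85 mm and grips with 20 to 120 N. Pads are 22 mm wide; open, the fingers measure 114 mm over their backs; the gripper's body (76 mm by 85 mm) begins 54 mm behind the grasp point. The pads swing forward as they close: fully open they stand 13 mm farther back than shut.
Start: joints at [-1.522, 0.313, 1.498, -0, 1.331, -0.223], TCP at [0.141, -0.506, 0.231] pointing down, gripper open.
Joint ranges: [-2.94, 2.94], [-0.97, 2.17], [0.19, 2.56], [-1.23, 4.37], [0.02, 3.11], [-2.88, 2.88]. Speed limits (rad/s): [2.39, 2.39, 3.01, 3.14, 3.14, 3.14].

INTERFACE

Orientations are given as a unit quaternion [w, x, y, z].
In Python, from bench import * gives the robot as it stands. The module is installed in compiled form; this text tells all that it offers.
- The arm moves only by the tool send_rows, never from a script. Its argument "motion" is a list of rows, each an object with "offset": the shift along the world's x, y, z in units of 30 mm (1.0 is 30 mm), a list of three; "rot": the turn, a rotation vector about the world's x, y, z in units of 8 degrees (1.0 is 8 degrees), a list of three; "fingers": the finger opening in mm, from 0 to 85.4. A call has 1 to 20 rows; each row shifts and turns the commanded pose from where the row before left it; what a row does not reach is not made up. A row lasts 1/8 s, in which the tool goes at most 62.5 mm and 10.7 degrees, less where a joint would pass 70% of its speed; a pose out of reach is approached as far as the arm can. A call is refused whole if a number of a shift passes 1 or a number of a turn 1, either way. A call with a gripper value outside its range is refused whole. The fingers move at their own pace and stop on an object; the grip force is fixed at half the most. Time passes only in rows, so rows that do not move let the fingers close. It gives the time, the measured TCP pose, the force, the opening and the grip force at its end, in the units of the state.
- state(): the state, without advancing time (a new reading comes with each control period).
- read_camera(name): name is "side" or "top" or "wrist"; returns a dict with "img" (384x512x3 uint8, red, green, blue), "fx", "fy", "cx", "cy" (pixels), "k1" (the pictures are not rectified: a ray, as slopes to the right and down, at radius r is drawn at 1 + k1 r^2 times it, then the intrinsics apply), "eye" and "attitude" of the camera in the world. Camera axes: x right, y down, z forward; pixel columns grow to the right and rows downward; lengths in m; the calibration is good to about 2 mm. A picture is of the moment at which its call begins. There is no depth.
- sign_off(): hands the job in; it is judged then, once.
The state is a dict: "t": time; "joint_pos": joint angles; "joint_vel": joint speeds; "joint_efforts": joint torques, N m; "tcp_pos": TCP position; "orientation": TCP orientation; "wrist_force": force on the tool from outside, world axes, zero at the start; "moment": the same for the moment, N m; "finger_gap": opening from 0.0 (shut) to 1.0 (fully open); "grasp_force": force on a finger pad.
Only numpy, scipy, OpenCV 4.12 (cv2) and the standard library are available. Lean on these libraries where they do the work, as an engineer would, in place of code of your own. Each camera call takes 0.05 s, during which the arm holds its last target. There are 200 camera calls.

## Working session

There is one attempt and no reset: what is moved stays moved. The work goes in short steps, Python scripts to look and compute and a tool call to move; the robot and the scene stay as the last step left them, time stands still between calls to the robot, and variables do not carry over. Pictures are saved under pics/ and viewed, at most 10 in all, crops included, and the job is handed in when it is done.

Besides the shell and the picture viewer there is one more tool, called after "Emit:" as name([rows], argument=value, ...), one row to a line, values as JSON. send_rows: Moves the arm, as the interface text tells. Its arguments: {"type":"object","properties":{"motion":{"type":"array"}},"required":["motion"]}

```bash
mkdir -p pics; cat > h.py <<'E'
from bench import *
import numpy as np, cv2
from scipy.spatial.transform import Rotation as R
def q2R(q): return R.from_quat([q[1],q[2],q[3],q[0]]).as_matrix()
def ray(c,u,v):
    K=np.array([[c['fx'],0,c['cx']],[0,c['fy'],c['cy']],[0,0,1]])
    p=cv2.undistortPoints(np.array([[[u,v]]],float),K,np.array([c['k1'],0,0,0.]))[0,0]
    a=np.array(c['attitude']); M=q2R(a) if a.size==4 else a
    return np.array(c['eye']),M@np.array([p[0],p[1],1.])
def onz(c,u,v,z):
    e,d=ray(c,u,v); return e+d*(z-e[2])/d[2]
E
python3 - <<'E'
from h import *
for n in('top','side'):
    c=read_camera(n); cv2.imwrite(f'pics/{n}0.png',cv2.resize(c['img'][:,:,::-1],(800,600),interpolation=cv2.INTER_CUBIC))
    np.save(f'{n}0.npy',c,allow_pickle=True)
    print(n,{k:v for k,v in c.items() if k!='img'})
print(state())
E
```

```text
top {'fx': 488.45968271613503, 'fy': 488.45968271613503, 'cx': 255.04377711896558, 'cy': 188.60861055490332, 'k1': 0.06785339125877254, 'eye': array([0.26636162, 0.01871796, 1.49524431]), 'attitude': array([-0.06544398,  0.70889007, -0.69981965,  0.05868913])}
side {'fx': 372.45674345353723, 'fy': 372.45674345353723, 'cx': 251.86506653834553, 'cy': 188.83367468978366, 'k1': 0.0028247782135414562, 'eye': array([0.10213975, 0.9811858 , 0.64328648]), 'attitude': array([ 0.11088936, -0.17321545,  0.84740048, -0.48950218])}
{'t': 0.1, 'joint_pos': array([-1.52241665e+00,  3.13408139e-01,  1.49835689e+00,  1.41006834e-05,
        1.33100322e+00, -2.23441913e-01]), 'joint_vel': array([ 0.00088842, -0.0005816 , -0.00232593, -0.00095119,  0.00011632,
        0.0003036 ]), 'joint_efforts': array([ 2.62247093e-03, -4.12907445e+01, -2.60143304e+01, -2.22775311e-04,
        3.07395079e-03,  1.04302845e-05]), 'tcp_pos': array([ 0.1409147 , -0.50549861,  0.23078668]), 'orientation': array([-5.84951966e-04,  9.90778392e-01,  1.35491076e-01,  5.82066075e-05]), 'wrist_force': array([ 0.86331001,  0.60245819, -0.36533784]), 'moment': array([ 0.03771516, -0.07414401,  0.01725555]), 'grasp_force': 0.0, 'finger_gap': 0.9973747132158526}
```

View pics/top0.png

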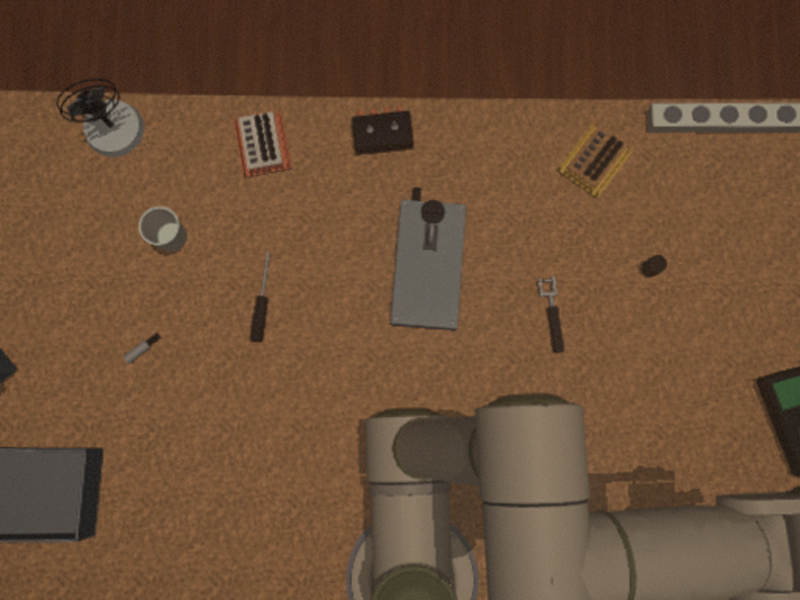

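View pics/side0.png

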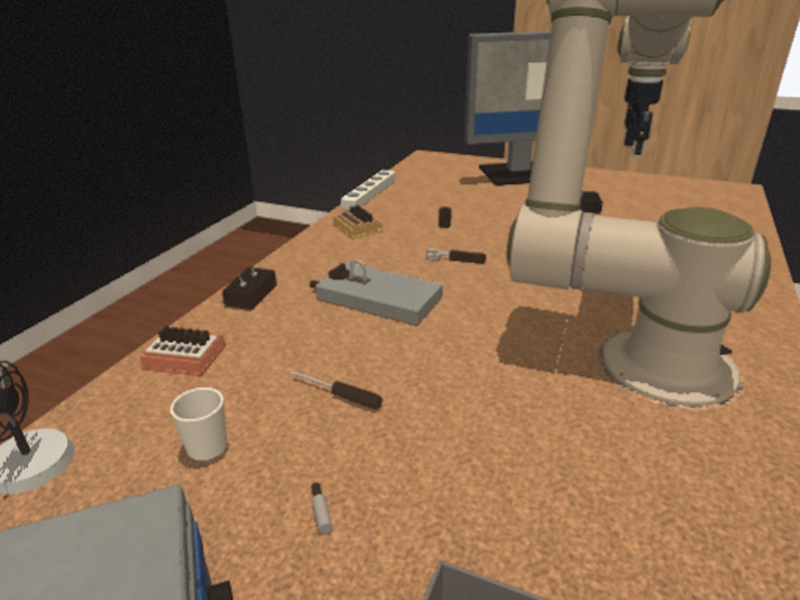

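The top picture shows the hook's black handle around (556,330) and its steel jaw around (547,287). The isolator is the quad (400,200)-(465,205)-(457,328)-(392,322), with the loop near (430,235) and the switch at (432,212). In the side view the loop is at (357,270) and the hook at (455,257).

```bash
cat > m1.py <<'E'
from h import *
c=np.load('top0.npy',allow_pickle=True).item(); im=c['img']
hsv=cv2.cvtColor(im,cv2.COLOR_RGB2HSV)
def blobs(m,box,z,name):
    x0,y0,x1,y1=[int(v/1.5625) for v in box]
    mm=np.zeros_like(m); mm[y0:y1,x0:x1]=m[y0:y1,x0:x1]
    cs,_=cv2.findContours(mm,cv2.RETR_EXTERNAL,cv2.CHAIN_APPROX_NONE)
    k=max(cs,key=cv2.contourArea)
    P=np.array([onz(c,u,v,z)[:2] for u,v in k[:,0]])
    r=cv2.minAreaRect((P*1000).astype(np.float32)); print(name,r, cv2.boxPoints(r).round(1).tolist())
H,S,V=[hsv[...,i] for i in range(3)]
dark=((V<60)).astype(np.uint8)
grey=((S<60)&(V>60)).astype(np.uint8)
blobs(dark,(530,295,580,360),.018,'handle')
blobs(grey,(530,270,570,312),.014,'jaw')
blobs(grey,(380,195,475,335),.035,'box')
cr=cv2.resize(im[118:235,235:375,::-1],None,fx=5,fy=5,interpolation=cv2.INTER_CUBIC); cv2.imwrite('pics/crop1.png',cr)
E
python3 m1.py
```

```text
handle ((464.2259826660156, -269.4739074707031), (86.00129699707031, 17.59220314025879), 6.6714372634887695) [[420.5, -265.70001220703125], [422.5, -283.20001220703125], [508.0, -273.20001220703125], [505.8999938964844, -255.6999969482422]]
jaw ((539.9660034179688, -258.7240905761719), (55.111061096191406, 33.77070236206055), 10.074584007263184) [[509.8999938964844, -246.89999389648438], [515.7999877929688, -280.20001220703125], [570.0999755859375, -270.5], [564.0999755859375, -237.3000030517578]]
box ((589.4256591796875, -22.23834991455078), (128.8338623046875, 251.33123779296875), 86.03379821777344) [[459.6000061035156, -77.80000305175781], [710.2999877929688, -95.19999694824219], [719.2000122070312, 33.29999923706055], [468.5, 50.70000076293945]]
```

View pics/crop1.png

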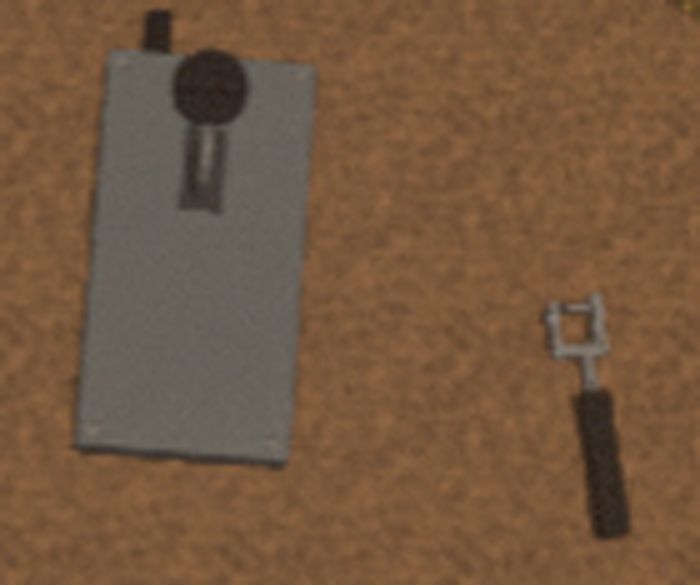

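Emit:
send_rows([
  {"offset": [0.98, 0.715, -0.1], "rot": [0, 0, -0.1], "fingers": 85},
  {"offset": [0.98, 0.715, -0.1], "rot": [0, 0, -0.1], "fingers": 85},
  {"offset": [0.98, 0.715, -0.1], "rot": [0, 0, -0.1], "fingers": 85},
  {"offset": [0.98, 0.715, -0.1], "rot": [0, 0, -0.1], "fingers": 85},
  {"offset": [0.98, 0.715, -0.1], "rot": [0, 0, -0.1], "fingers": 85},
  {"offset": [0.98, 0.715, -0.1], "rot": [0, 0, -0.1], "fingers": 85},
  {"offset": [0.98, 0.715, -0.1], "rot": [0, 0, -0.1], "fingers": 85},
  {"offset": [0.98, 0.715, -0.1], "rot": [0, 0, -0.1], "fingers": 85},
  {"offset": [0.98, 0.715, -0.1], "rot": [0, 0, -0.1], "fingers": 85},
  {"offset": [0.98, 0.715, -0.1], "rot": [0, 0, -0.1], "fingers": 85},
  {"offset": [0.98, 0.715, -0.1], "rot": [0, 0, -0.1], "fingers": 60},
  {"offset": [0, 0, 0], "rot": [0, 0, 0], "fingers": 60},
  {"offset": [0, 0, 0], "rot": [0, 0, 0], "fingers": 60},
])

```text
t: 1.72
tcp_pos: [0.464, -0.27, 0.1981]
orientation: [-0.0, 0.998, 0.059, -0.0]
wrist_force: [-1.0, -0.0, 0.6]
finger_gap: 0.701
grasp_force: 0.0
```

```bash
python3 - <<'E'
from h import *
c=read_camera('wrist'); np.save('w1.npy',c,allow_pickle=True)
cv2.imwrite('pics/w1.png',cv2.resize(c['img'][:,:,::-1],(800,600)))
print({k:v for k,v in c.items() if k!='img'},q2R(c['attitude'])); s=state(); print(s['t'],s['tcp_pos'],q2R(s['orientation']),s['wrist_force'],s['moment'])
E
```

```text
{'fx': 284.60782284894407, 'fy': 284.60782284894407, 'cx': 256.0003220717, 'cy': 189.05503993743966, 'k1': -0.0700829029581947, 'eye': array([ 0.53327549, -0.26110923,  0.34090542]), 'attitude': array([ 0.10618069,  0.73979933, -0.65777473, -0.09356828])} [[ 0.11715476 -0.95337232 -0.27812945]
 [-0.99311289 -0.11211613 -0.0340111 ]
 [ 0.00124245  0.2801985  -0.95994128]]
1.775 [ 0.46378298 -0.27026932  0.19822054] [[ 9.93091952e-01  1.17338196e-01 -3.49415044e-04]
 [ 1.17338206e-01 -9.93092012e-01  1.02626724e-05]
 [-3.45797085e-04 -5.11915118e-05 -9.99999939e-01]] [ 0.57619102 -0.42215892 -0.29331732] [ 0.07742161 -0.03997909  0.00699563]
```

View pics/w1.png

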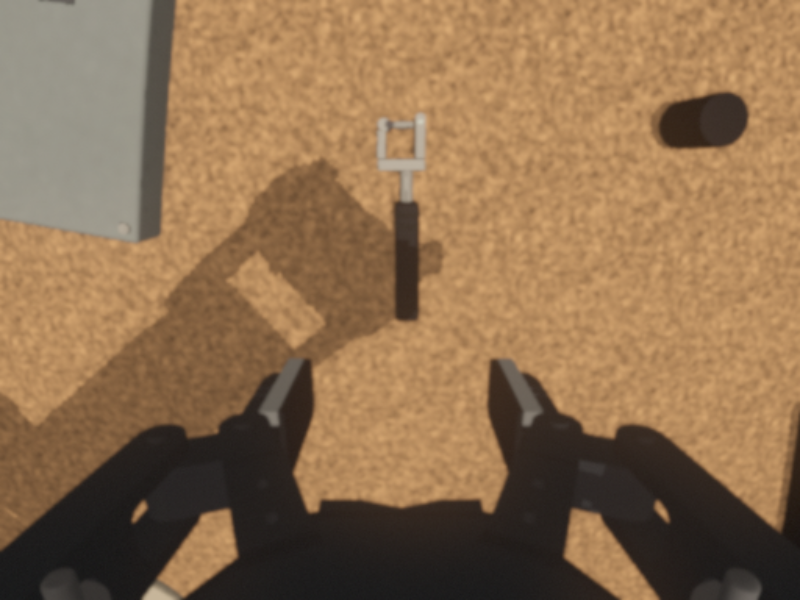

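The wrist view shows the handle from (406,202) to (406,320), the jaw from (402,170) to the nose tip at (420,115), and the gate closed at v of about 125.

```bash
cat > m2.py <<'E'
from h import *
c=np.load('w1.npy',allow_pickle=True).item(); im=c['img']
S=cv2.cvtColor(im,cv2.COLOR_RGB2HSV)[...,1].astype(int); V=im.max(2).astype(int)
sub=np.zeros(V.shape,bool); sub[120:212,245:278]=1
dark=((V<60)&sub).astype(np.uint8)
k=max(cv2.findContours(dark,0,1)[0],key=cv2.contourArea)
P=np.array([onz(c,u,v,.022)[:2] for u,v in k[:,0]])*1000
r=cv2.minAreaRect(P.astype(np.float32)); print('handle',r,cv2.boxPoints(r).round(1).tolist())
sub[:]=0; sub[66:130,236:280]=1
g=((S<70)&(V>90)&sub).astype(np.uint8)
k=max(cv2.findContours(g,0,1)[0],key=cv2.contourArea)
P=np.array([onz(c,u,v,.016) for u,v in k[:,0]])*1000
# hook-axis frame
a=np.deg2rad(float(__import__('sys').argv[1])); ex=np.array([np.cos(a),np.sin(a)]); ey=np.array([-ex[1],ex[0]])
o=np.array(r[0]); q=P[:,:2]-o
print('jaw x',(q@ex).min(),(q@ex).max(),'y',(q@ey).min(),(q@ey).max())
for v in range(70,130): # row width of the steel
    us=np.where(g[v])[0]
    if len(us): p=(onz(c,us.min(),v,.016)[:2]*1000-o); p2=(onz(c,us.max(),v,.016)[:2]*1000-o); print(v,len(us),(p@ex).round(1),(p@ey).round(1),(p2@ey).round(1))
E
python3 m2.py 6.5
```

```text
handle ((453.8987731933594, -274.8959045410156), (57.18427276611328, 12.801554679870605), 7.223143577575684) [[424.70001220703125, -272.1000061035156], [426.29998779296875, -284.79998779296875], [483.1000061035156, -277.70001220703125], [481.5, -265.0]]
jaw x 55.88711076542353 116.5577477242615 y -12.240842152385241 20.779957189515887
72 2 116.6 -8.4 -9.5
73 5 115.5 -7.4 -11.7
74 6 114.5 -6.3 -11.7
75 7 113.4 16.3 -11.7
76 11 112.3 18.4 -11.7
77 14 111.3 19.5 -11.7
78 30 110.3 19.5 -11.7
79 30 109.3 19.5 -11.8
80 30 108.2 19.5 -11.8
81 29 107.2 19.5 -11.8
82 14 106.2 19.6 -11.8
83 12 105.1 19.6 -11.8
84 12 104.1 20.7 -11.8
85 12 103.0 20.7 -11.9
86 12 102.0 20.7 -11.9
87 11 101.0 19.6 -11.9
88 11 99.9 19.6 -11.9
89 11 98.9 19.6 -11.9
90 11 97.8 19.6 -11.9
91 11 96.8 19.6 -12.0
92 12 95.7 20.7 -12.0
93 12 94.7 20.7 -12.0
94 12 93.6 20.7 -12.0
95 13 92.6 20.7 -12.0
96 13 91.5 20.8 -12.0
97 12 90.5 20.8 -12.1
98 12 89.4 20.8 -12.1
99 12 88.3 20.8 -12.1
100 11 87.3 19.7 -12.1
101 11 86.2 19.7 -11.0
102 30 85.2 19.7 -12.2
103 30 84.1 19.7 -12.2
104 30 83.0 19.7 -12.2
105 30 82.0 19.7 -12.2
106 30 80.9 19.7 -12.2
107 30 79.8 19.7 -12.2
108 28 78.8 18.7 -11.2
109 9 77.7 5.4 -3.4
110 8 76.6 4.3 -3.4
111 7 75.6 3.2 -3.5
112 7 74.5 3.2 -3.5
113 7 73.4 3.2 -3.5
114 7 72.3 3.2 -3.5
115 7 71.2 3.2 -3.5
116 7 70.2 3.2 -3.5
117 7 69.1 3.2 -3.5
118 7 68.0 3.1 -3.5
119 7 66.9 3.1 -3.5
120 6 65.8 3.1 -2.4
121 6 64.7 3.1 -2.4
122 7 63.6 3.1 -3.6
123 7 62.5 3.1 -3.6
124 7 61.4 3.1 -3.6
125 7 60.3 3.1 -3.6
126 7 59.2 3.1 -3.6
127 7 58.1 3.1 -3.6
128 7 57.0 3.1 -3.6
129 6 55.9 3.1 -2.5
```

```bash
cat > m3.py <<'E'
from h import *
c=np.load('w1.npy',allow_pickle=True).item(); im=c['img']
V=im.max(2).astype(int); S=cv2.cvtColor(im,cv2.COLOR_RGB2HSV)[...,1]
print([ (v,V[v,260]) for v in list(range(124,136))+list(range(198,210))])
print([(u,V[165,u]) for u in range(248,272)]); print([(u,V[140,u]) for u in range(248,272)])
for u,v in((260,129),(260,130),(260,204),(260,205)): print(u,v,onz(c,u,v,.022),onz(c,u,v,.0))
# jaw back/front centre line
for v,a,b in((104,241.5,271.5),(80,241.5,271.5)):
    pass
us=np.where((S[104,236:280]<70)&(V[104,236:280]>90))[0]+236; print(us.min(),us.max())
print('shank mid v=118', onz(c,259.5,118,.0155))
E
python3 m3.py
```

```text
[(124, np.int64(167)), (125, np.int64(167)), (126, np.int64(166)), (127, np.int64(163)), (128, np.int64(148)), (129, np.int64(120)), (130, np.int64(85)), (131, np.int64(72)), (132, np.int64(73)), (133, np.int64(73)), (134, np.int64(72)), (135, np.int64(72)), (198, np.int64(60)), (199, np.int64(59)), (200, np.int64(60)), (201, np.int64(59)), (202, np.int64(60)), (203, np.int64(63)), (204, np.int64(85)), (205, np.int64(121)), (206, np.int64(153)), (207, np.int64(171)), (208, np.int64(180)), (209, np.int64(184))]
[(248, np.int64(124)), (249, np.int64(125)), (250, np.int64(124)), (251, np.int64(122)), (252, np.int64(105)), (253, np.int64(79)), (254, np.int64(59)), (255, np.int64(55)), (256, np.int64(56)), (257, np.int64(58)), (258, np.int64(56)), (259, np.int64(56)), (260, np.int64(55)), (261, np.int64(57)), (262, np.int64(57)), (263, np.int64(58)), (264, np.int64(57)), (265, np.int64(60)), (266, np.int64(60)), (267, np.int64(76)), (268, np.int64(102)), (269, np.int64(122)), (270, np.int64(134)), (271, np.int64(140))]
[(248, np.int64(178)), (249, np.int64(172)), (250, np.int64(161)), (251, np.int64(141)), (252, np.int64(112)), (253, np.int64(81)), (254, np.int64(70)), (255, np.int64(68)), (256, np.int64(69)), (257, np.int64(70)), (258, np.int64(70)), (259, np.int64(70)), (260, np.int64(71)), (261, np.int64(71)), (262, np.int64(72)), (263, np.int64(72)), (264, np.int64(73)), (265, np.int64(71)), (266, np.int64(79)), (267, np.int64(117)), (268, np.int64(165)), (269, np.int64(193)), (270, np.int64(200)), (271, np.int64(196))]
260 129 [ 0.50991211 -0.26870591  0.022     ] [ 0.50830036 -0.26922998  0.        ]
260 130 [ 0.5088303 -0.2688374  0.022    ] [ 0.50714393 -0.26937054  0.        ]
260 204 [ 0.42309833 -0.27928084  0.022     ] [ 0.41549765 -0.28053443  0.        ]
260 205 [ 0.42185131 -0.27943306  0.022     ] [ 0.4141646  -0.28069714  0.        ]
242 271
shank mid v=118 [ 0.52139633 -0.26684606  0.0155    ]
```

Emit:
send_rows([
  {"offset": [0.03, -0.16, -1], "rot": [0, 0, 0], "fingers": 55},
  {"offset": [0, 0, -1], "rot": [0, 0, 0], "fingers": 55},
  {"offset": [0, 0, -1], "rot": [0, 0, 0], "fingers": 55},
  {"offset": [0, 0, -1], "rot": [0, 0, 0], "fingers": 55},
  {"offset": [0, 0, -1], "rot": [0, 0, 0], "fingers": 55},
  {"offset": [0, 0, -0.8], "rot": [0, 0, 0], "fingers": 55},
  {"offset": [0, 0, -0.4], "rot": [0, 0, 0], "fingers": 55},
  {"offset": [0, 0, -0.27], "rot": [0, 0, 0], "fingers": 55},
  {"offset": [0, 0, 0], "rot": [0, 0, 0], "fingers": 0},
  {"offset": [0, 0, 0], "rot": [0, 0, 0], "fingers": 0},
  {"offset": [0, 0, 0], "rot": [0, 0, 0], "fingers": 0},
  {"offset": [0, 0, 0], "rot": [0, 0, 0], "fingers": 0},
  {"offset": [0, 0, 0], "rot": [0, 0, 0], "fingers": 0},
  {"offset": [0, 0, 0], "rot": [0, 0, 0], "fingers": 0},
])

```text
t: 3.52
tcp_pos: [0.4656, -0.275, 0.0051]
orientation: [0.001, 0.998, 0.059, 0.001]
wrist_force: [-1.1, -1.2, 6.2]
finger_gap: 0.192
grasp_force: 60.2
```

Emit:
send_rows([
  {"offset": [0, 0, 0.5], "rot": [0, 0, 0], "fingers": 0},
  {"offset": [0, 0, 1], "rot": [0, 0, 0], "fingers": 0},
  {"offset": [0, 0, 1], "rot": [0, 0, 0], "fingers": 0},
  {"offset": [0, 0, 1], "rot": [0, 0, 0], "fingers": 0},
  {"offset": [0.19, 0.87, 0.5], "rot": [0, 0, -0.17], "fingers": 0},
  {"offset": [0.19, 0.87, 0.5], "rot": [0, 0, -0.17], "fingers": 0},
  {"offset": [0.19, 0.87, 0.5], "rot": [0, 0, -0.17], "fingers": 0},
  {"offset": [0.19, 0.87, 0.5], "rot": [0, 0, -0.17], "fingers": 0},
  {"offset": [0.19, 0.87, 0.5], "rot": [0, 0, -0.17], "fingers": 0},
  {"offset": [0.19, 0.87, 0.5], "rot": [0, 0, -0.17], "fingers": 0},
  {"offset": [0.19, 0.87, 0], "rot": [0, 0, -0.17], "fingers": 0},
  {"offset": [0.19, 0.84, 0], "rot": [0, 0, -0.15], "fingers": 0},
  {"offset": [0, 0, 0], "rot": [0, 0, 0], "fingers": 0},
  {"offset": [0, 0, 0], "rot": [0, 0, 0], "fingers": 0},
])

```text
t: 5.28
tcp_pos: [0.5106, -0.0671, 0.1995]
orientation: [0.0, 0.999, -0.034, 0.0]
wrist_force: [-0.7, 0.2, -1.6]
finger_gap: 0.193
grasp_force: 59.3
```

```bash
python3 - <<'E'
from h import *
c=read_camera('wrist'); np.save('w2.npy',c,allow_pickle=True)
cv2.imwrite('pics/w2.png',cv2.resize(c['img'][:,:,::-1],(800,600)))
M=q2R(c['attitude']); print(c['eye'],M); s=state(); print(s['t'],s['tcp_pos'],q2R(s['orientation']),s['wrist_force'],s['finger_gap'])
E
```

```text
[ 0.58019933 -0.07146515  0.34240298] [[-0.06954043 -0.95785323 -0.27871369]
 [-0.99757767  0.06724942  0.01778495]
 [ 0.00170797  0.27927533 -0.96020955]]
5.325 [ 0.51062853 -0.06734516  0.19942495] [[ 9.97600705e-01 -6.92302853e-02  2.16371113e-05]
 [-6.92302783e-02 -9.97600678e-01 -2.36246723e-04]
 [ 3.79406250e-05  2.34181954e-04 -9.99999972e-01]] [-0.33740237  0.08186879 -1.15328437] 0.19553834063666092
```

View pics/w2.png

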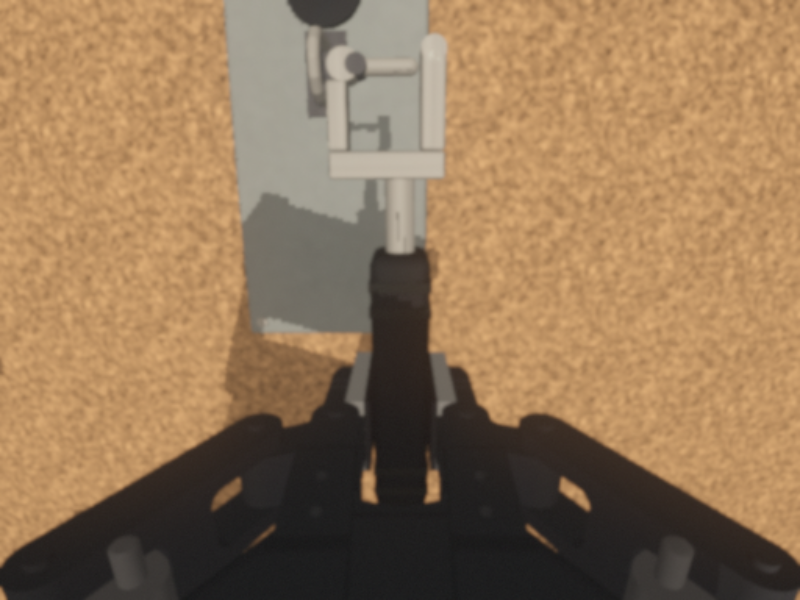

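The held hook is straight on the tool axis: its jaw is at (332..444, 35..178) and its shank at u=400. The loop appears at about (307..345, 25..118), just left of the jaw. I'll enlarge that area.

```bash
python3 - <<'E'
from h import *
c=np.load('w2.npy',allow_pickle=True).item()
cv2.imwrite('pics/w2c.png',cv2.resize(c['img'][0:85,180:290,::-1],None,fx=7,fy=7,interpolation=cv2.INTER_CUBIC))
E
```

```text
(no output)
```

View pics/w2c.png

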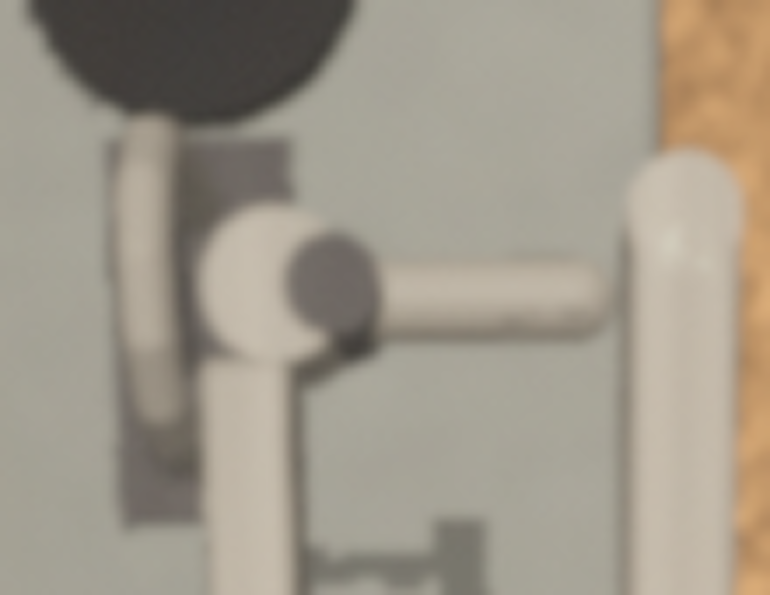

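The enlarged crop shows the dark base plate with corners at about (110,143), (290,140) and (123,525). The near limb's foot is at about (178,470), and the arch leans left because of parallax.

```bash
python3 - <<'E'
from h import *
c=np.load('w2.npy',allow_pickle=True).item()
s=state(); tcp=s['tcp_pos']*1000; T=q2R(s['orientation'])
def f(name,x,y,z,crop=True):
    u,v=((x+.5)/7+180-.5,(y+.5)/7-.5) if crop else ((x+.5)/1.5625-.5,(y+.5)/1.5625-.5)
    p=onz(c,u,v,z)*1000; d=p-tcp; print(name,p.round(1),'tool fwd/right',(d@T[:,0]).round(1),(d@T[:,1]).round(1))
zp=.036
f('plate UL',108,143,zp);f('plate UR',291,140,zp);f('plate LL',123,525,zp);f('foot near',178,470,zp)
# limb centreline points at crop y=350 and 250: unknown z, along vertical plane -> lateral at assumed heights
f('limb 400',158,400,.035+.02)
f('arch top far end',152,130,.06)
hz=.1995-.0051
f('jaw left edge',205,500,hz+.016);f('jaw right out',736,500,hz+.016);f('nose tip',688,150,hz+.016);f('gate L',400,262,hz+.011);f('gate R',400,340,hz+.011)
f('jaw back',400,178,hz+.016,False);f('shank/handle',400,252,hz+.0155,False);f('shank L',387,220,hz+.011,False);f('shank R',413,220,hz+.011,False)
f('box R',660,100,.035); f('box L top',228,2,.035,False); f('box L',240,160,.035,False);f('box LL corner',253,332,.035,False)
print(onz(c,256,0,.035))
E
```

```text
plate UL [667.7 -18.1  36. ] tool fwd/right 153.2 -60.0
plate UR [665.9 -43.8  36. ] tool fwd/right 153.3 -34.3
plate LL [616.4 -14.5  36. ] tool fwd/right 101.9 -60.1
foot near [623.3 -23.3  36. ] tool fwd/right 109.3 -51.7
limb 400 [629.7 -24.6  55. ] tool fwd/right 115.9 -50.9
arch top far end [661.9 -28.2  60. ] tool fwd/right 148.2 -49.6
jaw left edge [596.9 -52.2 210.4] tool fwd/right 85.0 -21.1
jaw right out [594.5 -85.2 210.4] tool fwd/right 84.9 12.1
nose tip [614.9 -83.3 210.4] tool fwd/right 105.1 8.7
gate L [610.8 -65.3 205.4] tool fwd/right 99.8 -9.0
gate R [606.2 -64.9 205.4] tool fwd/right 95.2 -9.0
jaw back [577.1 -71.4 210.4] tool fwd/right 66.6 -0.6
shank/handle [555.4 -69.9 209.9] tool fwd/right 44.9 -0.6
shank L [564.8 -66.5 205.4] tool fwd/right 54.0 -4.5
shank R [564.2 -74.5 205.4] tool fwd/right 54.0 3.4
box R [667.7 -95.6  35. ] tool fwd/right 158.7 17.3
box L top [689.9  28.7  35. ] tool fwd/right 172.2 -108.3
box L [593.1  34.9  35. ] tool fwd/right 75.1 -107.7
box LL corner [470.6  45.4  35. ] tool fwd/right -47.8 -109.7
[ 0.68141211 -0.07904662  0.035     ]
```

Emit:
send_rows([
  {"offset": [-0.07, 0.78, 0], "rot": [0, 0, 0], "fingers": 0},
  {"offset": [-0.07, 0.78, 0], "rot": [0, 0, 0], "fingers": 0},
  {"offset": [0, 0, -1], "rot": [0, 0, 0], "fingers": 0},
  {"offset": [0, 0, -1], "rot": [0, 0, 0], "fingers": 0},
  {"offset": [0, 0, -1], "rot": [0, 0, 0], "fingers": 0},
  {"offset": [0, 0, -1], "rot": [0, 0, 0], "fingers": 0},
  {"offset": [0, 0, -0.7], "rot": [0, 0, 0], "fingers": 0},
  {"offset": [0, 0, -0.37], "rot": [0, 0, 0], "fingers": 0},
  {"offset": [0, 0, 0], "rot": [0, 0, 0], "fingers": 0},
  {"offset": [0, 0, 0], "rot": [0, 0, 0], "fingers": 0},
])

```text
t: 6.58
tcp_pos: [0.5072, -0.0202, 0.048]
orientation: [0.0, 0.999, -0.035, 0.001]
wrist_force: [-1.1, 0.1, -1.6]
finger_gap: 0.195
grasp_force: 59.3
```

```bash
python3 - <<'E'
from h import *
c=read_camera('wrist'); np.save('w3.npy',c,allow_pickle=True)
cv2.imwrite('pics/w3.png',cv2.resize(c['img'][0:150,156:356,::-1],(800,600),interpolation=cv2.INTER_CUBIC))
s=state(); print(s['t'],s['tcp_pos'],s['wrist_force'],c['eye'])
E
```

```text
6.625 [ 0.50712037 -0.02011069  0.04795333] [ 0.74408951  1.04646531 -1.78791733] [ 0.57651128 -0.02454176  0.19090656]
```

View pics/w3.png

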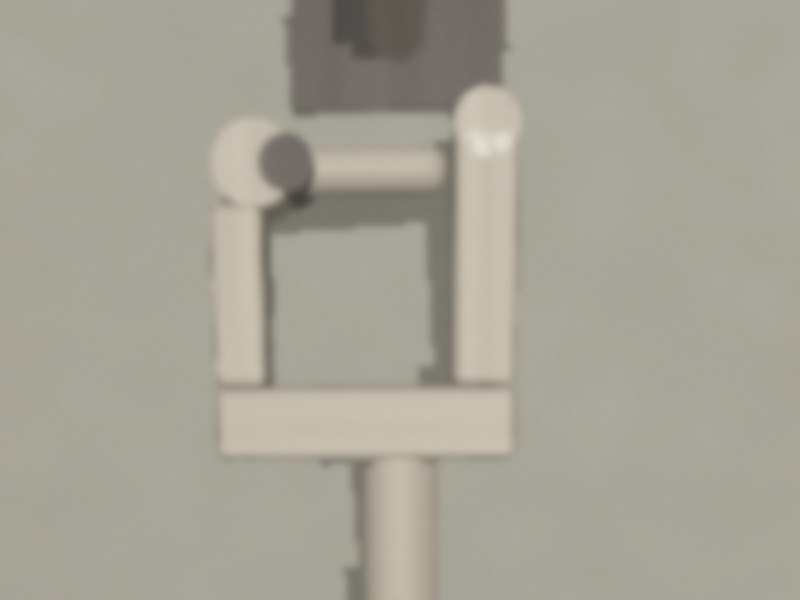

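The limb foot is at crop (397,58), the plate centre at u=397 and the shank centre at u=400. The lateral alignment is therefore within about 0.5 mm, and the gate is at v=170.

```bash
python3 - <<'E'
from h import *
c=np.load('w3.npy',allow_pickle=True).item()
s=state(); tcp=s['tcp_pos']*1000; T=q2R(s['orientation'])
hz=.0480-.0051
for n,x,y,z in(('limb foot',397,58,.036),('plate L',291,112,.036),('plate R',504,112,.036),('gate front',370,149,hz+.011),('gate back',370,191,hz+.011),('nose',488,84,hz+.016),('back wall out',365,456,hz+.016),('back wall in',365,389,hz+.016),('shank',399.5,530,hz+.011),('jaw L',220,425,hz+.016),('jaw R',512,425,hz+.016)):
    p=onz(c,(x+.5)/4-.5+156,(y+.5)/4-.5,z)*1000-tcp; print(n,(p@T[:,0]).round(1),(p@T[:,1]).round(1))
E
```

```text
limb foot 114.4 -0.6
plate L 108.2 -13.8
plate R 108.2 12.7
gate front 99.9 -3.6
gate back 95.5 -3.6
nose 105.3 9.0
back wall out 66.7 -4.2
back wall in 74.0 -4.2
shank 58.0 -0.4
jaw L 70.2 -20.5
jaw R 70.1 12.2
```

Emit:
send_rows([
  {"offset": [0, 0, -0.1], "rot": [0, 0, 0], "fingers": 0},
  {"offset": [0, 0, -0.1], "rot": [0, 0, 0], "fingers": 0},
  {"offset": [0.1, -0.007, 0], "rot": [0, 0, 0], "fingers": 0},
  {"offset": [0.1, -0.007, 0], "rot": [0, 0, 0], "fingers": 0},
  {"offset": [0.1, -0.007, 0], "rot": [0, 0, 0], "fingers": 0},
  {"offset": [0.06, -0.004, 0], "rot": [0, 0, 0], "fingers": 0},
  {"offset": [0, 0, 0], "rot": [0, 0, 0], "fingers": 0},
])

```text
t: 7.5
tcp_pos: [0.5175, -0.0206, 0.0411]
orientation: [-0.0, 0.999, -0.034, 0.0]
wrist_force: [0.9, -0.1, -2.5]
finger_gap: 0.192
grasp_force: 59.3
```

Emit:
send_rows([
  {"offset": [0.1, -0.007, 0], "rot": [0, 0, 0], "fingers": 0},
  {"offset": [0.1, -0.007, 0], "rot": [0, 0, 0], "fingers": 0},
  {"offset": [0.05, -0.0035, 0], "rot": [0, 0, 0], "fingers": 0},
  {"offset": [0, 0, 0], "rot": [0, 0, 0], "fingers": 0},
])

```text
t: 8.0
tcp_pos: [0.5242, -0.0209, 0.0408]
orientation: [-0.0, 0.999, -0.034, -0.001]
wrist_force: [-5.3, 0.7, 0.4]
finger_gap: 0.194
grasp_force: 59.4
```

Emit:
send_rows([
  {"offset": [0.06, -0.004, 0], "rot": [0, 0, 0], "fingers": 0},
  {"offset": [0.06, -0.004, 0], "rot": [0, 0, 0], "fingers": 0},
  {"offset": [0.06, -0.004, 0], "rot": [0, 0, 0], "fingers": 0},
  {"offset": [0.06, -0.004, 0], "rot": [0, 0, 0], "fingers": 0},
])

```text
t: 8.5
tcp_pos: [0.5303, -0.0212, 0.0404]
orientation: [-0.0, 0.999, -0.034, -0.003]
wrist_force: [-11.1, 0.3, 2.0]
finger_gap: 0.197
grasp_force: 59.7
```

Emit:
send_rows([
  {"offset": [0.06, -0.004, 0], "rot": [0, 0, 0], "fingers": 0},
  {"offset": [0.05, -0.0035, 0], "rot": [0, 0, 0], "fingers": 0},
  {"offset": [0, 0, 0], "rot": [0, 0, 0], "fingers": 0},
])

```text
t: 8.88
tcp_pos: [0.5341, -0.0212, 0.0405]
orientation: [-0.001, 0.999, -0.034, -0.002]
wrist_force: [-5.0, 2.9, -1.6]
finger_gap: 0.194
grasp_force: 59.3
```

Emit:
send_rows([
  {"offset": [0.04, -0.0028, 0], "rot": [0, 0, 0], "fingers": 0},
  {"offset": [0.04, -0.0028, 0], "rot": [0, 0, 0], "fingers": 0},
  {"offset": [0.04, -0.0028, 0], "rot": [0, 0, 0], "fingers": 0},
])

```text
t: 9.25
tcp_pos: [0.5377, -0.0213, 0.0404]
orientation: [-0.001, 0.999, -0.034, -0.002]
wrist_force: [-5.3, 3.5, -2.3]
finger_gap: 0.198
grasp_force: 59.4
```

Emit:
send_rows([
  {"offset": [0.04, -0.0028, 0], "rot": [0, 0, 0], "fingers": 0},
  {"offset": [0.03, -0.002, 0], "rot": [0, 0, 0], "fingers": 0},
  {"offset": [0, 0, 0], "rot": [0, 0, 0], "fingers": 0},
])

```text
t: 9.62
tcp_pos: [0.5409, -0.0213, 0.0408]
orientation: [-0.001, 0.999, -0.034, -0.001]
wrist_force: [-0.1, 6.4, -1.3]
finger_gap: 0.194
grasp_force: 59.4
```

Emit:
send_rows([
  {"offset": [0.03, -0.002, 0], "rot": [0, 0, 0], "fingers": 0},
  {"offset": [0.03, -0.002, 0], "rot": [0, 0, 0], "fingers": 0},
  {"offset": [0, 0, 0], "rot": [0, 0, 0], "fingers": 0},
])

```text
t: 10.0
tcp_pos: [0.5432, -0.0226, 0.0412]
orientation: [0.0, 0.999, -0.035, 0.0]
wrist_force: [-0.8, 0.6, -2.2]
finger_gap: 0.198
grasp_force: 59.3
```

```bash
python3 - <<'E'
from h import *
s=state(); print(s['t'],s['tcp_pos'],s['wrist_force'])
c=read_camera('wrist'); cv2.imwrite('pics/w4.png',cv2.resize(c['img'][0:150,156:356,::-1],(800,600),interpolation=cv2.INTER_CUBIC))
E
```

```text
10.0 [ 0.54318343 -0.02259241  0.041159  ] [-0.78158227  0.57311024 -2.19439198]
```

View pics/w4.png

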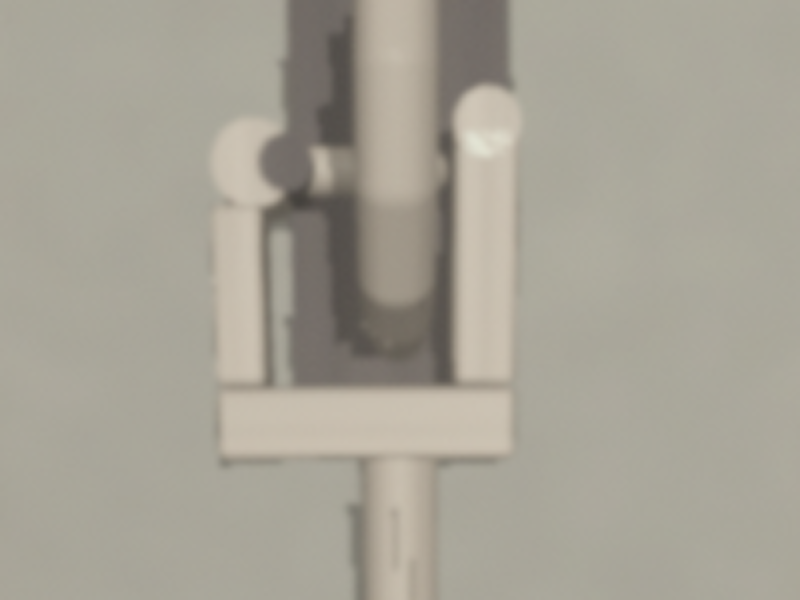

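The gate is shut across the mouth (v=170) with the limb inside the bowl (foot at about (395,350)) and the forces near zero. Next is the tug.

Emit:
send_rows([
  {"offset": [0, 0, 0], "rot": [0, 0, 0], "fingers": 0},
  {"offset": [-0.07, 0.005, 0], "rot": [0, 0, 0], "fingers": 0},
  {"offset": [-0.07, 0.005, 0], "rot": [0, 0, 0], "fingers": 0},
  {"offset": [-0.07, 0.005, 0], "rot": [0, 0, 0], "fingers": 0},
  {"offset": [-0.05, 0.003, 0], "rot": [0, 0, 0], "fingers": 0},
  {"offset": [0, 0, 0], "rot": [0, 0, 0], "fingers": 0},
])

```text
t: 10.8
tcp_pos: [0.5351, -0.0218, 0.0411]
orientation: [-0.0, 0.999, -0.034, 0.0]
wrist_force: [-0.3, -0.2, -2.3]
finger_gap: 0.194
grasp_force: 59.3
```

Emit:
send_rows([
  {"offset": [-0.03, 0.002, 0], "rot": [0, 0, 0], "fingers": 0},
  {"offset": [-0.02, 0.0015, 0], "rot": [0, 0, 0], "fingers": 0},
  {"offset": [0, 0, 0], "rot": [0, 0, 0], "fingers": 0},
])

```text
t: 11.18
tcp_pos: [0.5336, -0.0217, 0.0411]
orientation: [-0.0, 0.999, -0.034, -0.0]
wrist_force: [0.5, 0.2, -1.3]
finger_gap: 0.191
grasp_force: 59.3
```

Emit:
send_rows([
  {"offset": [-0.03, 0.002, 0], "rot": [0, 0, 0], "fingers": 0},
  {"offset": [0, 0, 0], "rot": [0, 0, 0], "fingers": 0},
])

```text
t: 11.42
tcp_pos: [0.5327, -0.0217, 0.0411]
orientation: [0.0, 0.999, -0.034, 0.0]
wrist_force: [0.0, 0.8, -2.4]
finger_gap: 0.197
grasp_force: 59.3
```

Emit:
send_rows([
  {"offset": [-0.03, 0.002, 0], "rot": [0, 0, 0], "fingers": 0},
  {"offset": [0, 0, 0], "rot": [0, 0, 0], "fingers": 0},
])

```text
t: 11.68
tcp_pos: [0.5324, -0.0217, 0.0413]
orientation: [0.0, 0.999, -0.034, 0.001]
wrist_force: [3.3, 0.5, -2.6]
finger_gap: 0.193
grasp_force: 59.2
```

Emit:
send_rows([
  {"offset": [-0.02, 0.0015, 0], "rot": [0, 0, 0], "fingers": 0},
  {"offset": [0, 0, 0], "rot": [0, 0, 0], "fingers": 0},
])

```text
t: 11.92
tcp_pos: [0.5322, -0.0217, 0.0414]
orientation: [0.0, 0.999, -0.034, 0.001]
wrist_force: [6.2, -0.1, -2.5]
finger_gap: 0.196
grasp_force: 59.2
```

Emit:
send_rows([
  {"offset": [-0.015, 0.001, 0], "rot": [0, 0, 0], "fingers": 0},
  {"offset": [0, 0, 0], "rot": [0, 0, 0], "fingers": 0},
])

```text
t: 12.18
tcp_pos: [0.5321, -0.0218, 0.0415]
orientation: [0.0, 0.999, -0.035, 0.002]
wrist_force: [8.0, 0.6, -3.4]
finger_gap: 0.194
grasp_force: 59.1
```

Emit:
send_rows([
  {"offset": [-0.012, 0.001, 0], "rot": [0, 0, 0], "fingers": 0},
  {"offset": [0, 0, 0], "rot": [0, 0, 0], "fingers": 0},
  {"offset": [0, 0, 0], "rot": [0, 0, 0], "fingers": 0},
  {"offset": [0, 0, 0], "rot": [0, 0, 0], "fingers": 0},
])

```text
t: 12.68
tcp_pos: [0.532, -0.0218, 0.0416]
orientation: [0.0, 0.999, -0.034, 0.002]
wrist_force: [9.7, -0.3, -4.5]
finger_gap: 0.188
grasp_force: 59.0
```

Emit:
send_rows([
  {"offset": [0.06, -0.004, 0], "rot": [0, 0, 0], "fingers": 0},
  {"offset": [0.06, -0.004, 0], "rot": [0, 0, 0], "fingers": 0},
  {"offset": [0.08, -0.005, 0], "rot": [0, 0, 0], "fingers": 0},
  {"offset": [0, 0, -0.02], "rot": [0, 0, 0], "fingers": 0},
  {"offset": [0, 0, 0], "rot": [0, 0, 0], "fingers": 0},
])

```text
t: 13.3
tcp_pos: [0.5362, -0.0219, 0.0404]
orientation: [-0.0, 0.999, -0.034, -0.0]
wrist_force: [-0.4, 0.0, -1.4]
finger_gap: 0.193
grasp_force: 59.3
```

Emit:
send_rows([
  {"offset": [0, 0, -0.015], "rot": [0, 0, 0], "fingers": 0},
  {"offset": [0, 0, 0], "rot": [0, 0, 0], "fingers": 0},
])

```text
t: 13.55
tcp_pos: [0.5363, -0.0219, 0.0402]
orientation: [0.0, 0.999, -0.034, -0.0]
wrist_force: [-1.5, -0.0, 0.9]
finger_gap: 0.191
grasp_force: 59.8
```

Emit:
send_rows([
  {"offset": [0, 0, 0], "rot": [0, 0, 0], "fingers": 24},
  {"offset": [0, 0, 0], "rot": [0, 0, 0], "fingers": 34},
  {"offset": [0, 0, 0], "rot": [0, 0, 0], "fingers": 50},
  {"offset": [0, 0, 0], "rot": [0, 0, 0], "fingers": 50},
  {"offset": [0, 0, 0.2], "rot": [0, 0, 0], "fingers": 50},
  {"offset": [0, 0, 0.6], "rot": [0, 0, 0], "fingers": 50},
  {"offset": [0, 0, 1], "rot": [0, 0, 0], "fingers": 50},
  {"offset": [-0.3, 0, 1], "rot": [0, 0, 0], "fingers": 50},
  {"offset": [-0.3, 0, 1], "rot": [0, 0, 0], "fingers": 50},
  {"offset": [0, 0, 0], "rot": [0, 0, 0], "fingers": 50},
  {"offset": [0, 0, 0], "rot": [0, 0, 0], "fingers": 50},
])

```text
t: 14.92
tcp_pos: [0.5182, -0.0218, 0.1535]
orientation: [-0.0, 0.999, -0.034, -0.0]
wrist_force: [0.1, 0.2, -0.1]
finger_gap: 0.589
grasp_force: 0.0
```

```bash
python3 - <<'E'
from h import *
c=read_camera('wrist'); cv2.imwrite('pics/w5.png',cv2.resize(c['img'][:,:,::-1],(800,600)))
s=state(); print(s['t'],s['tcp_pos'],s['wrist_force'])
E
```

```text
14.975 [ 0.51815059 -0.02181498  0.15316354] [-0.71826027 -1.03633733 -0.53006495]
```

View pics/w5.png

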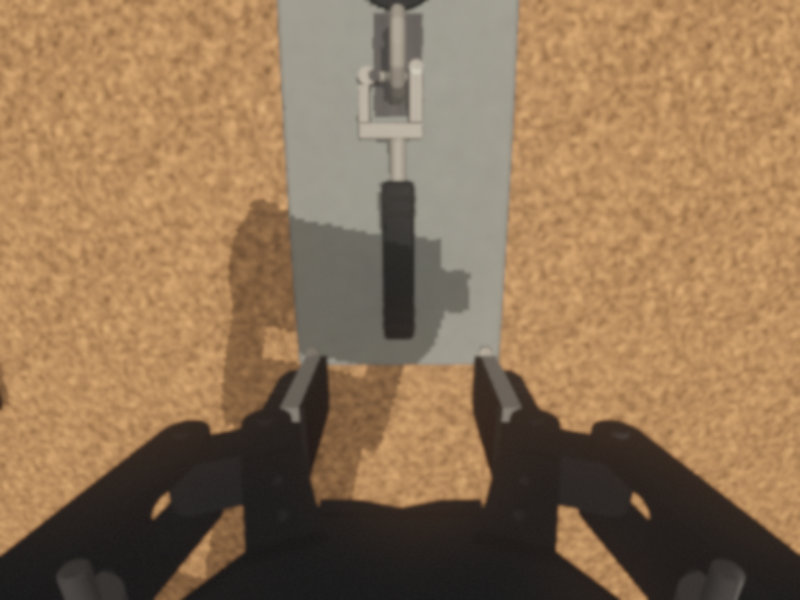

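The hook lies flat on the box, with its handle at (398,182..338). It is clipped round the near limb at (397,90) with the gate shut (v of about 75), and the gripper is clear.

```bash
python3 -c "
from bench import *
print(sign_off())"
```

```text
the job is handed in; nothing more can be done
None
```

The hook is clipped on the loop's near limb with the gate shut, proved with a tug of about 9.7 N, and lies flat on the isolator, released; the job is handed in, and no verdict came back.

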